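# Pop the push-latch hatch and reset the tripped breaker

### The arm

A 6-joint arm with a two-finger parallel gripper is mounted at the origin on a cart in front of the work surface, level with it; the furniture and walls round the work are solid. World frame = base frame: x ahead of the robot, y to its left, z up, the work surface at z = 0. Lengths are in m, angles in degrees, forces in N, time in s.
With the tool pointing down it reaches from about 0.375 to 0.9 m from the base axis. Payload 3.1 kg.
Tool frame: the origin (TCP) lies on the centre line of the jaws, within the pads' length; the fingertips stand 25 mm ahead of it and the grasp point (between the pads) lies 6 mm ahead of it; z points along the fingers, y is the line along which they close (so a half turn about z gives the same grasp; the last joint's range is limited). The gripper opens to 87 mm and grips with 3 to 60 N. Pads are 19 mm wide; open, the fingers measure 117 mm over their backs; the gripper's body (75 mm by 190 mm) begins 51 mm behind the grasp point.
Start: joints at [66.091, 30.224, 82.088, -0, 67.689, -10.227], TCP at [0.148, 0.607, 0.248] pointing down, gripper open.
Joint ranges: [-176.69, 176.69], [-43.24, 126.21], [12.49, 139.97], [-82, 262], [0, 151.66], [-163.58, 163.58]. Speed limits (degrees/s): [159.86, 159.86, 180, 180, 180, 180].

### API

Orientations are given as a 3x3 rotation matrix whose columns are the frame's x, y, z axes.
In Python, from rig import read_state, capture, camera_params, hand_in gives the robot as it stands.
- The arm moves only by the tool apply_moves, never from a script. Its argument "rows" is a list of rows, each an object of numbers: "x", "y", "z": the shift along the tool's x, y, z in mm; "rx", "ry", "rz": the turn, a rotation vector about the tool's x, y, z in units of 6 degrees (1.0 is 6 degrees); "claw": the closure in counts, from 0 (fully open) to 255 (shut). A call has 1 to 10 rows; each row is the pose to reach, as a shift and turn from the pose commanded when the call began, along the tool's axes at that moment; what a row does not reach only later rows make up. A row lasts 1/8 s, in which the tool goes at most 62.5 mm and 10.7 degrees, less where a joint would pass 70% of its speed; a pose out of reach is approached as far as the arm can. A call with a gripper value outside its range is refused whole. The fingers move at their own pace and stop on an object; the grip force is fixed at half the most. Time passes only in rows, so rows that repeat a pose let the fingers close. It gives the time, the measured TCP pose, the force, the opening and the grip force at its end, in the units of the state.
- read_state(): the state, without advancing time (a new reading comes with each control period).
- capture(name): name is "scene" or "side" or "wrist"; returns (picture, depth): 384x512x3 uint8, red, green, blue; 384x512 float32, m along the optical axis (not along the pixel's ray), 0 where there is no reading.
- camera_params(name): a dict with "fx", "fy", "cx", "cy" (pixels), "D" ([k1, k2, p1, p2, k3] as OpenCV has them; the pictures are not rectified), "xyz" and "orientation" of the camera in the world. Camera axes: x right, y up, looking along -z (the intrinsics and any distortion apply to the point x, -y, -z); pixel columns grow to the right and rows downward; lengths in m; the calibration is good to about 2 mm. A picture is of the moment at which its call begins: read the wrist's pose just before it. camera_params takes no time and is no camera call; for the wrist camera it gives the pose at the moment of the call.
- hand_in(): hands the job in; it is judged then, once.
The state is a dict: "time_s": time; "joint_positions": joint angles; "qvel": joint speeds; "tau": joint torques, N m; "position": TCP position; "tcp_rot": TCP orientation; "force": force on the tool from outside, world axes, zero at the start; "moment": the same for the moment, N m; "opening": opening from 0.0 (shut) to 1.0 (fully open); "grasp_force": force on a finger pad.
Only numpy, scipy, OpenCV 4.12 (cv2) and the standard library are available. Lean on these libraries where they do the work, as an engineer would, in place of code of your own. Each camera call takes 0.05 s, during which the arm holds its last target. There are 200 camera calls.

### The job

One outlet of the bench supply unit has lost power. Press the front edge of the hatch in its top down once with the fingertips so that the push latch lets go, then take the fingers out of its way, let it spring fully open by itself and see that it stays open (neither lift it nor press it shut again). Then press the one breaker button that stands up in the well fully home until it stays down, using the fingertips only and forcing nothing; leave the hatch open and do not pick up or shift the brass die on the unit or the tin, pliers and spool beside it.

Things in the scene. Friction and masses are not known exactly. Their poses are not given: they have to be found in the camera images.
- unit: grey bench supply unit, 160 (x) x 200 (y) x 74 mm high, fixed; origin under its centre on the bench; its -x face (three outlets) looks to the robot, +z up. A well, 70 mm in x (from x = -18 to +52) and 114 mm in y (centred), 43 mm deep, lies in its top under the hatch. Three small pilot lamps, 4 mm high, on the top in front of the hatch
- hatch_press (a point): point on the hatch's upper face at which to press: middle of three low ribs at its front edge, 12 mm from that edge, about 1 mm above the unit's top. The hatch is 68 (x) x 111 (y) x 4 mm, closed flush with the unit's top, hinged along its far (+x) edge (56 mm from this point). The point moves with the hatch
- hatch (a joint): angle of the hatch, rad: 0 closed and latched, negative pressed in (stop at -0.11, which is 6 mm down at the ribs), 2.3 fully open, leaning back away from the robot. A press-and-release latch: pressed at the ribs beyond about -0.065 (4 mm down; it takes about 3 N, more against the stop) it lets go, and when the finger lifts the hatch rises after it and a damped spring swings it fully open by itself in about 2 s. Pressed back down it would latch again
- latch_pin (a joint): position of the sprung pin of the latch inside the well, m: about 0 while it holds the hatch, about +0.006 when the hatch has been let go; it swings below -0.003 only when an open hatch is pressed shut again. Not to be touched
- reset_button_top (a point): centre of the top of the tripped breaker's round white button, 11 mm in diameter. There are three like breakers in a row across the well (32 mm apart in y, 22 mm behind the unit's centre); this one is any of the three, standing up 14 mm from its steel collar (top 10 mm below the unit's top), the other two stand up 6 mm. The point moves with the button
- reset_button (a joint): travel of the tripped button, m: 0 standing up, grows as it is pressed down, stop at 0.0095; springs back unless pressed to near that stop, where it catches; let go, it then stays at about 0.008. Takes about 2 N, more against the stop
- die_brass: loose turned brass die, 25 mm in diameter, 18 mm high, standing on the left front corner of the unit's top; origin under its centre
- round_tin: loose round tin with lid, 67 mm in diameter, 28 mm high, on the green mat to the left of the unit; origin under its centre
- pliers_red: loose pliers with red handles, 28 x 167 x 11 mm, lying on the green mat to the left of the unit, long along y of their frame; origin under their centre
- spool_black: loose black thread spool, 31 mm in diameter, 38 mm high, on the bench to the right of the unit; origin under its centre

How it is judged (in metres and radians):
On the way, in this order (a step that is already met when the one before it is completed fails the run):
1. the fingers press the hatch in until the latch lets go (value of joint hatch below -0.03 rad and value of joint latch_pin above 0.003 m and contact force between the fingers and hatch above 0.5 N), for 0.02 s.
2. the hatch has sprung open and stays open for half a second with nothing touching it (value of joint hatch above 2 rad and contact force between each of the arm, the fingers and hatch below 0.1 N), for 0.5 s.
3. the fingers press the tripped breaker's button home (value of joint reset_button above 0.0075 m and contact force between the fingers and reset_button above 0.5 N), for 0.05 s.
At the end, for the whole second after the job is handed in: the hatch stands open (beyond 2.0 rad) and still, the tripped breaker's button has caught (down at least 7 mm by itself), and die, tin, pliers and spool are within 15 mm of where they were (value of joint hatch above 2 rad and velocity of joint hatch below 0.05 rad/s and value of joint reset_button above 0.007 m and distance of each of die_brass, round_tin, pliers_red, spool_black from where it was at the start of the episode below 0.015 m); the robot touches nothing.
It fails at once if the hatch is pressed shut a second time (value of joint latch_pin below -0.003 m).
It fails at once if the hatch is lifted or swung by the fingers in place of springing open (touched by them while it stands between 1.2 and 1.9 rad) (value of joint hatch between 1.2 and 1.9 rad and contact force between the fingers and hatch above 0.3 N).
It fails at once if the hatch is forced (more than 40 N) (contact force between any of the fingers, the arm and hatch above 40 N).
It fails at once if the breaker's button is forced (more than 40 N) (contact force between the fingers and reset_button above 40 N).
It fails at once if the die, tin, pliers or spool is picked up or shifted (distance of any of die_brass, round_tin, pliers_red, spool_black from where it was at the start of the episode above 0.015 m).
It also fails if it takes over 38 s, if anything falls off the work surface, if the arm or the gripper's body presses on something with over 40 N, if the wrist force passes 120 N, or if a joint passes its speed limit or range.

## Working session

There is one attempt and no reset: what is moved stays moved. The work goes in short steps, Python scripts to look and compute and a tool call to move; the robot and the scene stay as the last step left them, time stands still between calls to the robot, and variables do not carry over. Pictures are saved under pics/ and viewed, at most 10 in all, crops included, and the job is handed in when it is done.

Besides the shell and the picture viewer there is one more tool, called after ">>>" as name(argument=value, ...), one argument or row to a line, values as JSON. apply_moves: Moves the arm, as the interface text tells. Its arguments: {"type":"object","properties":{"rows":{"type":"array"}},"required":["rows"]}

```bash
mkdir -p pics; cat > h.py <<'E'
import numpy as np,cv2
from rig import *
def snap(n,f):
    p=camera_params(n);im,d=capture(n);cv2.imwrite(f'pics/{f}.png',im[:,:,::-1]);np.savez(f'{f}.npz',im=im,d=d,**{k:np.array(v) for k,v in p.items()});return im,d,p
def world(f,uv):
    z=np.load(f+'.npz');K=np.array([[z['fx'],0,z['cx']],[0,z['fy'],z['cy']],[0,0,1]],float)
    uv=np.array(uv,float).reshape(-1,1,2);n=cv2.undistortPoints(uv,K,z['D'].astype(float))[:,0]
    i=uv[:,0].round().astype(int);d=z['d'][i[:,1],i[:,0]]
    c=np.c_[n[:,0]*d,-n[:,1]*d,-d];return c@z['orientation'].reshape(3,3).T+z['xyz']
E
python3 - <<'E'
from h import *
for n in('scene','side'):
    im,d,p=snap(n,n+'0');print(n,p['xyz'])
a=cv2.imread('pics/scene0.png')
print(read_state())
E
```

```text
scene [-0.06000636 -0.466209    0.79378364]
side [ 0.14590078 -0.84794819  0.78605271]
{'time_s': 0.1, 'joint_positions': array([ 6.60914907e+01,  3.02723721e+01,  8.21489644e+01,  1.68130842e-03,
        6.76903351e+01, -1.02285723e+01]), 'qvel': array([-0.07591465, -0.15138108, -0.0411875 ,  0.09802209, -0.0975755 ,
       -0.05205846]), 'tau': array([-1.00390691e-04, -4.40984988e+01, -1.77151144e+01,  6.34862948e-02,
        5.34083485e-02, -3.67207099e-05]), 'position': array([0.14753633, 0.6067065 , 0.24668349]), 'tcp_rot': array([[-9.71629200e-01,  2.36507999e-01, -8.14718194e-04],
       [ 2.36509108e-01,  9.71627658e-01, -1.77079342e-03],
       [ 3.72795924e-04, -1.91324286e-03, -9.99998100e-01]]), 'force': array([ 0.66729734,  0.6933819 , -0.48974239]), 'moment': array([-0.05512802,  0.01607287,  0.02172871]), 'grasp_force': 0.0, 'opening': 0.9995170080845521}
```

View pics/scene0.png

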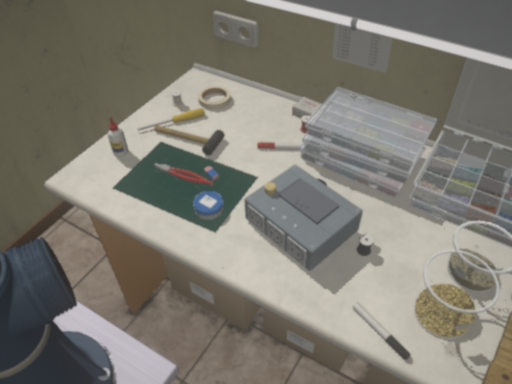

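View pics/side0.png

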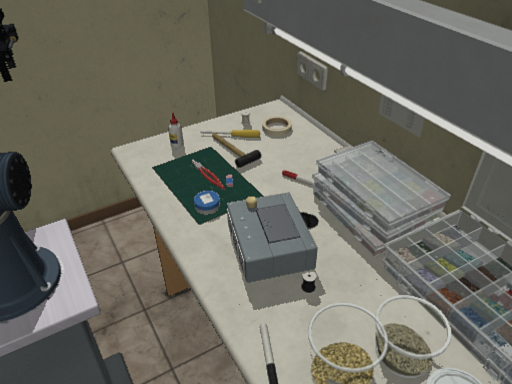

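The scene shows the unit at about (303,213) with the brass die at (270,187), the tin at (208,203), the pliers at (187,175) and the spool at (365,245). The side view shows the hatch at about (280,222). Next I fit the unit's top from depth.

```bash
python3 - <<'E'
from h import *
vv,uu=np.mgrid[0:384,0:512]
uv=np.c_[uu.ravel(),vv.ravel()]
ref={}
for n in('scene0','side0'):
    P=world(n,uv).reshape(384,512,3);P[np.load(n+'.npz')['d']==0]=np.nan
    c=(303,213) if n[1]=='c' else (270,225)
    m=(abs(P[...,2]-.074)<.005).astype(np.uint8)
    m=cv2.morphologyEx(m,cv2.MORPH_CLOSE,np.ones((5,5)))
    k,l=cv2.connectedComponents(m);s=(l==l[c[1],c[0]])&(abs(P[...,2]-.074)<.005)
    q=P[s];r=cv2.minAreaRect((q[:,:2]*1000).astype(np.float32))
    print(n,len(q),r,np.median(q[:,2]),cv2.boxPoints(r).tolist())
    # tall stuff nearby
    q=P[np.isfinite(P[...,2])]
    d=np.linalg.norm(q[:,:2]-np.array(r[0])/1000,axis=1)
    for R in(.15,.2,.25,.3,.4,.5): print(R,q[d<R][:,2].max().round(3),end=' ')
    print()
print(world('scene0',[[270,184],[322,186],[207,203],[365,238]]),world('side0',[[252,200],[309,276]]))
# rough shelf
P=world('scene0',uv);q=P[(P[:,2]>.3)&(P[:,0]>.3)];print(q.min(0),q.max(0))
E
```

```text
scene0 5065 ((545.0875854492188, -199.14109802246094), (200.60067749023438, 163.12252807617188), 73.92465209960938) 0.07333517308867876 [[438.9422302246094, -272.93511962890625], [595.6863403320312, -318.10394287109375], [651.23291015625, -125.34707641601562], [494.48883056640625, -80.17825317382812]]
0.15 0.093 0.2 0.48 0.25 0.497 0.3 0.51 0.4 0.51 0.5 0.51 
side0 4213 ((545.85498046875, -197.5413360595703), (203.2472686767578, 161.71774291992188), 74.50807189941406) 0.07535442901007527 [[440.7899169921875, -273.87518310546875], [596.6322021484375, -317.0704040527344], [650.9200439453125, -121.20748901367188], [495.0777587890625, -78.01226806640625]]
0.15 0.095 0.2 0.554 0.25 0.554 0.3 0.554 0.4 0.554 0.5 0.554 
[[ 0.54529504 -0.11877655  0.09151393]
 [ 0.61495904 -0.2110317   0.07214321]
 [-0.06000636 -0.466209    0.79378364]
 [ 0.55624093 -0.34242287  0.03671808]] [[ 0.545151   -0.12307066  0.09295573]
 [ 0.556075   -0.34462098  0.03838646]]
[ 0.69870555 -0.47678273  0.38608433] [0.73221643 0.09212244 0.50973126]
```

>>> apply_moves(
  rows=[
    {"x": -190, "y": -140, "z": 0, "claw": 255},
    {"x": -378, "y": -275, "z": 0, "claw": 255},
    {"x": -378, "y": -275, "z": 0, "claw": 255},
    {"x": -378, "y": -275, "z": 0, "claw": 255},
    {"x": -378, "y": -275, "z": 0, "claw": 255},
    {"x": -378, "y": -275, "z": 0, "claw": 255},
    {"x": -378, "y": -275, "z": 0, "claw": 255},
    {"x": -378, "y": -275, "z": 0, "claw": 255},
    {"x": -378, "y": -275, "z": 0, "rz": 0.38, "claw": 255},
    {"x": -378, "y": -275, "z": 0, "rz": 0.38, "claw": 255},
  ],
)

```text
validation failed for argument at $.ro...
```

>>> apply_moves(
  rows=[
    {"x": -60, "y": -44, "z": 0, "rx": 0, "ry": 0, "rz": 0, "claw": 255},
  ],
)

```text
time_s: 0.22
position: [0.1868, 0.5613, 0.247]
tcp_rot: [[-0.973, 0.231, 0.0], [0.231, 0.973, 0.002], [0.0, 0.002, -1.0]]
force: [1.8, -0.3, 0.6]
opening: 0.953
grasp_force: 0.0
```

>>> apply_moves(
  rows=[
    {"x": -318, "y": -231, "z": 0, "rx": 0, "ry": 0, "rz": 0, "claw": 255},
    {"x": -318, "y": -231, "z": 0, "rx": 0, "ry": 0, "rz": 0, "claw": 255},
    {"x": -318, "y": -231, "z": 0, "rx": 0, "ry": 0, "rz": 0, "claw": 255},
    {"x": -318, "y": -231, "z": 0, "rx": 0, "ry": 0, "rz": 0, "claw": 255},
    {"x": -318, "y": -231, "z": 0, "rx": 0, "ry": 0, "rz": 0, "claw": 255},
    {"x": -318, "y": -231, "z": 0, "rx": 0, "ry": 0, "rz": 0.38, "claw": 255},
    {"x": -318, "y": -231, "z": 0, "rx": 0, "ry": 0, "rz": 0.38, "claw": 255},
  ],
)

```text
time_s: 1.1
position: [0.4446, 0.2571, 0.2474]
tcp_rot: [[-0.96, 0.279, 0.001], [0.279, 0.96, -0.0], [-0.001, -0.0, -1.0]]
force: [-0.1, -0.2, -0.6]
opening: 0.172
grasp_force: 0.0
```

>>> apply_moves(
  rows=[
    {"x": -151, "y": -406, "z": 0, "rx": 0, "ry": 0, "rz": 0, "claw": 255},
    {"x": -151, "y": -406, "z": 0, "rx": 0, "ry": 0, "rz": 0, "claw": 255},
    {"x": -151, "y": -406, "z": 0, "rx": 0, "ry": 0, "rz": 0, "claw": 255},
    {"x": -151, "y": -406, "z": 0, "rx": 0, "ry": 0, "rz": 0, "claw": 255},
    {"x": -151, "y": -406, "z": 0, "rx": 0, "ry": 0, "rz": 0, "claw": 255},
    {"x": -151, "y": -406, "z": 0, "rx": 0, "ry": 0, "rz": 0, "claw": 255},
    {"x": -151, "y": -406, "z": 0, "rx": 0, "ry": 0, "rz": 0, "claw": 255},
    {"x": -151, "y": -406, "z": 0, "rx": 0, "ry": 0, "rz": 0, "claw": 255},
    {"x": -151, "y": -406, "z": 0, "rx": 0, "ry": 0, "rz": 0, "claw": 255},
  ],
)

```text
time_s: 2.22
position: [0.4752, -0.1709, 0.247]
tcp_rot: [[-0.961, 0.275, -0.002], [0.275, 0.961, 0.002], [0.002, 0.001, -1.0]]
force: [0.0, 0.2, -0.6]
opening: 0.004
grasp_force: 0.0
```

```bash
python3 - <<'E'
from h import *
s=read_state();print(s['position'],s['joint_positions'],s['opening'])
im,d,p=snap('wrist','w1');print(p['xyz'],p['orientation'])
E
```

```text
[ 0.47522864 -0.17086986  0.2470298 ] [-3.24965467e+01  2.11086400e+01  9.90113721e+01  4.72381387e-02
  6.00222620e+01 -1.06560562e+02] 0.0038294824447544936
[ 0.40181948 -0.15072085  0.38372635] [[ 2.76000505e-01 -9.24762818e-01 -2.61987503e-01]
 [ 9.61157169e-01  2.65772452e-01  7.44439397e-02]
 [ 7.86073834e-04 -2.72357732e-01  9.62195743e-01]]
```

View pics/w1.png

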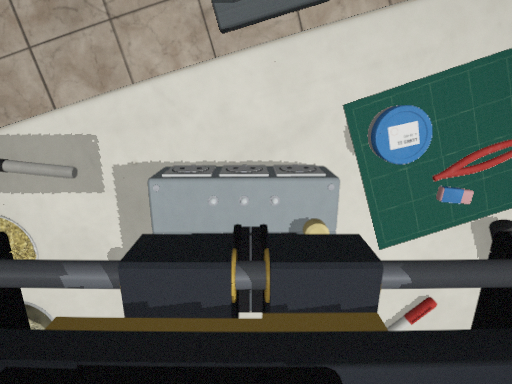

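The wrist view shows the unit's front edge at about row 178, from column 150 to 338, with lamps on row 201. The gripper hides the hatch, so I back off.

>>> apply_moves(
  rows=[
    {"x": 45, "y": 0, "z": 0, "rx": 0, "ry": 0, "rz": 0, "claw": 255},
    {"x": 85, "y": -10, "z": 0, "rx": 0, "ry": 0, "rz": 0, "claw": 255},
    {"x": 85, "y": -10, "z": 0, "rx": 0, "ry": 0, "rz": 0, "claw": 255},
    {"x": 85, "y": -10, "z": 0, "rx": 0, "ry": 0, "rz": 0, "claw": 255},
  ],
)

```text
time_s: 2.78
position: [0.3922, -0.1576, 0.248]
tcp_rot: [[-0.962, 0.273, 0.002], [0.273, 0.962, -0.001], [-0.002, -0.0, -1.0]]
force: [0.7, -0.9, -0.2]
opening: 0.002
grasp_force: 0.0
```

```bash
python3 - <<'E'
from h import *
s=read_state();print(s['position'])
im,d,p=snap('wrist','w2');print(p['xyz'])
b=cv2.resize(im[170:340,80:420],None,fx=2.3,fy=2.3,interpolation=cv2.INTER_CUBIC);cv2.imwrite('pics/w2c.png',b[:,:,::-1])
E
```

```text
[ 0.3922283  -0.15755941  0.24798686]
[ 0.3183268  -0.13716414  0.38439583]
```

View pics/w2c.png

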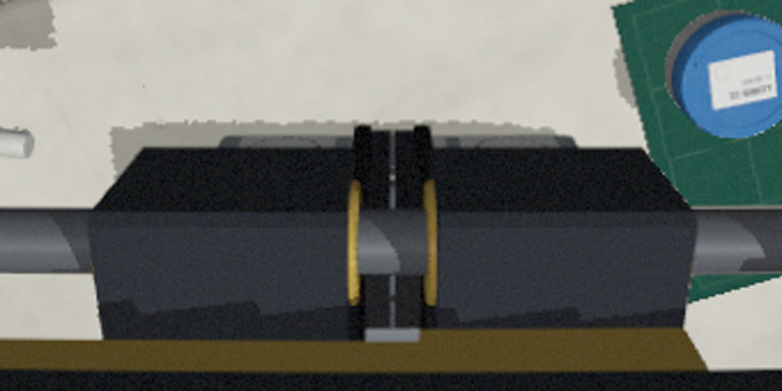

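```bash
python3 - <<'E'
from h import *
z=np.load('w1.npz');im=z['im']
K=np.array([[z['fx'],0,z['cx']],[0,z['fy'],z['cy']],[0,0,1]],float);R=z['orientation'];t=z['xyz']
def ray(uv,h):
    n=cv2.undistortPoints(np.array(uv,float).reshape(-1,1,2),K,z['D'].astype(float))[:,0]
    d=np.c_[n[:,0],-n[:,1],-np.ones(len(n))]@R.T;return t+d*((h-t[2])/d[:,2])[:,None]
c=np.array([545.5,-198.3])/1000
for yaw in(-15.5,-16):
    a=np.radians(yaw);M=np.array([[np.cos(a),-np.sin(a)],[np.sin(a),np.cos(a)]])
    q=ray([[213,201],[248,201],[276,201]],.078);print(((q[:,:2]-c)@M*1000).round(1))
    vv,uu=np.mgrid[0:384,0:512];P=world('w1',np.c_[uu.ravel(),vv.ravel()])
    s=(abs(P[:,2]-.074)<.004)&(np.linalg.norm(P[:,:2]-c,axis=1)<.14)
    l=(P[s][:,:2]-c)@M*1000;print(np.median(P[s][:,2]),l.min(0),l.max(0),np.percentile(l,[.5,99.5],axis=0))
b=cv2.resize(cv2.imread('pics/scene0.png')[155:270,235:370],None,fx=5,fy=5,interpolation=cv2.INTER_CUBIC)
L=lambda x,y,h=.074:np.r_[c+M@(np.array([x,y])/1000),h]
S=np.load('scene0.npz');KS=np.array([[S['fx'],0,S['cx']],[0,S['fy'],S['cy']],[0,0,1]],float)
def proj(p):
    q=(np.array(p)-S['xyz'])@S['orientation'];q=q*[1,-1,-1];return cv2.projectPoints(q.reshape(-1,1,3),np.zeros(3),np.zeros(3),KS,S['D'].astype(float))[0][:,0]
for poly in([(-80,-100),(80,-100),(80,100),(-80,100)],[(-17,-55),(51,-55),(51,55),(-17,55)]):
    u=((proj([L(*p) for p in poly])-[235,155]+.5)*5-.5).round().astype(np.int32);cv2.polylines(b,[u],True,(0,0,255),1)
u=((proj([L(-5,0)])-[235,155]+.5)*5).round().astype(int)[0];cv2.circle(b,tuple(map(int,u)),3,(0,255,0),1)
cv2.imwrite('pics/ov.png',b)
E
```

```text
[[-56.3 -31.3]
 [-55.9   4.6]
 [-55.7  33.3]]
0.07310514766444279 [-80.37379697 -99.98384236] [78.87442298 98.96996981] [[-79.37016286 -98.1252938 ]
 [-18.57843266  97.14730349]]
[[-56.  -31.8]
 [-56.    4.1]
 [-56.   32.8]]
0.07310514766444279 [ -79.72203829 -100.41523239] [78.81423292 98.3275776 ] [[-79.41609063 -98.54194258]
 [-18.41162879  96.72227273]]
```

View pics/ov.png

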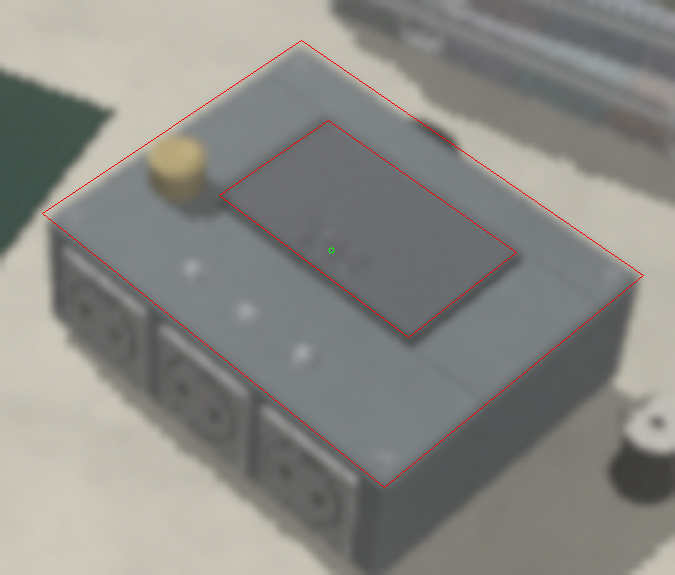

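The projected unit and hatch outlines match the picture, and the ribs are at about (333,250), on the marked press point. I move above it.

>>> apply_moves(
  rows=[
    {"x": -60, "y": 1, "z": 0, "rx": 0, "ry": 0, "rz": 0, "claw": 255},
    {"x": -115, "y": 2, "z": 20, "rx": 0, "ry": 0, "rz": 0, "claw": 255},
    {"x": -156, "y": 3, "z": 60, "rx": 0, "ry": 0, "rz": 0, "claw": 255},
    {"x": -156, "y": 3, "z": 105, "rx": 0, "ry": 0, "rz": 0, "claw": 255},
    {"x": -156, "y": 3, "z": 125, "rx": 0, "ry": 0, "rz": 0, "claw": 255},
    {"x": -156, "y": 3, "z": 125, "rx": 0, "ry": 0, "rz": 0, "claw": 255},
    {"x": -156, "y": 3, "z": 125, "rx": 0, "ry": 0, "rz": 0, "claw": 255},
    {"x": -156, "y": 3, "z": 125, "rx": 0, "ry": 0, "rz": 0, "claw": 255},
  ],
)

```text
time_s: 3.82
position: [0.5433, -0.1988, 0.1239]
tcp_rot: [[-0.961, 0.275, 0.003], [0.275, 0.962, -0.002], [-0.003, -0.001, -1.0]]
force: [-0.2, 0.0, -0.0]
opening: 0.003
grasp_force: 0.0
```

```bash
python3 - <<'E'
from h import *
s=read_state();c=np.array([.5455,-.1983]);a=np.radians(-16);M=np.array([[np.cos(a),-np.sin(a)],[np.sin(a),np.cos(a)]])
print(s['position'],(s['position'][:2]-c)@M*1000,s['tcp_rot'],s['force'])
E
```

```text
[ 0.54328745 -0.19877125  0.12394058] [-1.99694327 -1.06285501] [[-9.61498904e-01  2.74796017e-01  2.64683388e-03]
 [ 2.74792684e-01  9.61502240e-01 -1.55689219e-03]
 [-2.97276447e-03 -7.69619551e-04 -9.99995285e-01]] [-0.19686277  0.00694856 -0.02920721]
```

>>> apply_moves(
  rows=[
    {"x": 1, "y": 1, "z": 15, "rx": 0, "ry": 0, "rz": 0, "claw": 255},
    {"x": 1, "y": 1, "z": 21, "rx": 0, "ry": 0, "rz": 0, "claw": 255},
    {"x": 1, "y": 1, "z": 23, "rx": 0, "ry": 0, "rz": 0, "claw": 255},
    {"x": 1, "y": 1, "z": 25, "rx": 0, "ry": 0, "rz": 0, "claw": 255},
    {"x": 1, "y": 1, "z": 26, "rx": 0, "ry": 0, "rz": 0, "claw": 255},
    {"x": 1, "y": 1, "z": 26, "rx": 0, "ry": 0, "rz": 0, "claw": 255},
  ],
)

```text
time_s: 4.58
position: [0.5411, -0.1969, 0.0965]
tcp_rot: [[-0.961, 0.275, -0.001], [0.275, 0.961, 0.001], [0.001, 0.0, -1.0]]
force: [-2.5, 0.9, 2.9]
opening: 0.004
grasp_force: 1.5
```

>>> apply_moves(
  rows=[
    {"x": 0, "y": 0, "z": 1, "rx": 0, "ry": 0, "rz": 0, "claw": 255},
    {"x": 0, "y": 0, "z": 2, "rx": 0, "ry": 0, "rz": 0, "claw": 255},
    {"x": 0, "y": 0, "z": 2, "rx": 0, "ry": 0, "rz": 0, "claw": 255},
  ],
)

```text
time_s: 4.95
position: [0.5414, -0.1971, 0.0945]
tcp_rot: [[-0.961, 0.275, -0.0], [0.275, 0.961, 0.0], [0.0, 0.0, -1.0]]
force: [-1.9, 0.7, 3.2]
opening: 0.004
grasp_force: 1.5
```

>>> apply_moves(
  rows=[
    {"x": 0, "y": 0, "z": 0.5, "rx": 0, "ry": 0, "rz": 0, "claw": 255},
    {"x": 0, "y": 0, "z": 1, "rx": 0, "ry": 0, "rz": 0, "claw": 255},
    {"x": 0, "y": 0, "z": 1, "rx": 0, "ry": 0, "rz": 0, "claw": 255},
  ],
)

```text
time_s: 5.32
position: [0.5415, -0.1971, 0.094]
tcp_rot: [[-0.961, 0.275, 0.0], [0.275, 0.961, -0.0], [-0.0, -0.0, -1.0]]
force: [-3.6, 2.2, 6.6]
opening: 0.004
grasp_force: 3.3
```

Against the stop, so the latch should have let go. I lift quickly and back away.

>>> apply_moves(
  rows=[
    {"x": 5, "y": 0, "z": -50, "rx": 0, "ry": 0, "rz": 0, "claw": 255},
    {"x": 45, "y": 0, "z": -90, "rx": 0, "ry": 0, "rz": 0, "claw": 255},
    {"x": 90, "y": 0, "z": -120, "rx": 0, "ry": 0, "rz": 0, "claw": 255},
    {"x": 130, "y": 0, "z": -140, "rx": 0, "ry": 0, "rz": 0, "claw": 255},
    {"x": 130, "y": 0, "z": -140, "rx": 0, "ry": 0, "rz": 0, "claw": 255},
    {"x": 130, "y": 0, "z": -140, "rx": 0, "ry": 0, "rz": 0, "claw": 255},
    {"x": 130, "y": 0, "z": -140, "rx": 0, "ry": 0, "rz": 0, "claw": 255},
    {"x": 130, "y": 0, "z": -140, "rx": 0, "ry": 0, "rz": 0, "claw": 255},
    {"x": 130, "y": 0, "z": -140, "rx": 0, "ry": 0, "rz": 0, "claw": 255},
    {"x": 130, "y": 0, "z": -140, "rx": 0, "ry": 0, "rz": 0, "claw": 255},
  ],
)

```text
time_s: 6.58
position: [0.4167, -0.1614, 0.2333]
tcp_rot: [[-0.961, 0.275, -0.0], [0.275, 0.961, 0.0], [0.0, 0.0, -1.0]]
force: [-0.1, 0.7, -0.3]
opening: 0.007
grasp_force: 0.0
```

>>> apply_moves(
  rows=[
    {"x": 0, "y": 0, "z": 0, "rx": 0, "ry": 0, "rz": 0, "claw": 255},
    {"x": 0, "y": 0, "z": 0, "rx": 0, "ry": 0, "rz": 0, "claw": 255},
    {"x": 0, "y": 0, "z": 0, "rx": 0, "ry": 0, "rz": 0, "claw": 255},
    {"x": 0, "y": 0, "z": 0, "rx": 0, "ry": 0, "rz": 0, "claw": 255},
    {"x": 0, "y": 0, "z": 0, "rx": 0, "ry": 0, "rz": 0, "claw": 255},
    {"x": 0, "y": 0, "z": 0, "rx": 0, "ry": 0, "rz": 0, "claw": 255},
    {"x": 0, "y": 0, "z": 0, "rx": 0, "ry": 0, "rz": 0, "claw": 255},
    {"x": 0, "y": 0, "z": 0, "rx": 0, "ry": 0, "rz": 0, "claw": 255},
    {"x": 0, "y": 0, "z": 0, "rx": 0, "ry": 0, "rz": 0, "claw": 255},
    {"x": 0, "y": 0, "z": 0, "rx": 0, "ry": 0, "rz": 0, "claw": 255},
  ],
)

```text
time_s: 7.82
position: [0.4166, -0.1614, 0.2336]
tcp_rot: [[-0.961, 0.275, -0.0], [0.275, 0.961, 0.0], [0.0, -0.0, -1.0]]
force: [-0.2, -0.4, 0.1]
opening: 0.001
grasp_force: 0.0
```

```bash
cat >> h.py <<'E'
c=np.array([.5455,-.1983]);a=np.radians(-16);M=np.array([[np.cos(a),-np.sin(a)],[np.sin(a),np.cos(a)]])
def proj(f,p):
    S=np.load(f+'.npz');KS=np.array([[S['fx'],0,S['cx']],[0,S['fy'],S['cy']],[0,0,1]],float)
    q=(np.array(p)-S['xyz'])@S['orientation']*[1,-1,-1]
    return cv2.projectPoints(q.reshape(-1,1,3),np.zeros(3),np.zeros(3),KS,S['D'].astype(float))[0][:,0]
L=lambda x,y,h=.074:np.r_[c+M@(np.array([x,y])/1000),h]
def crop(f,k=5,r=55,pts=()):
    u0=proj(f,[L(15,0)])[0].round().astype(int);im=np.load(f+'.npz')['im'][:,:,::-1]
    v0=max(0,u0[1]-r);h0=max(0,u0[0]-r);b=cv2.resize(im[v0:v0+2*r,h0:h0+2*r],None,fx=k,fy=k,interpolation=cv2.INTER_CUBIC)
    for p in pts:
        u=((proj(f,[p])[0]-[h0,v0]+.5)*k).round().astype(int);cv2.circle(b,(int(u[0]),int(u[1])),3,(0,0,255),1)
    return b
E
python3 - <<'E'
from h import *
for n in('scene','side'): snap(n,n+'1')
pts=[L(22,y,.060) for y in(-32,0,32)]
b=np.hstack([cv2.resize(crop('scene1',7,pts=pts,r=40),(395,395)),cv2.resize(crop('side1',7,r=40,pts=pts),(395,395))])
cv2.imwrite('pics/open.png',b)
E
```

```text
(no output)
```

View pics/open.png

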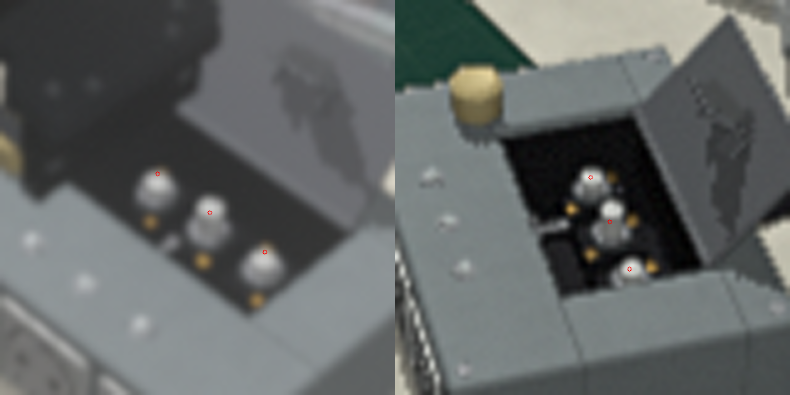

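The hatch is open in both views. The middle button, at about (210,205) in the left crop and (612,210) in the right, stands taller than its neighbours, so it is the tripped one.

>>> apply_moves(
  rows=[
    {"x": 0, "y": 0, "z": 0, "rx": 0, "ry": 0, "rz": 0, "claw": 255},
    {"x": 0, "y": 0, "z": 0, "rx": 0, "ry": 0, "rz": 0, "claw": 255},
    {"x": 0, "y": 0, "z": 0, "rx": 0, "ry": 0, "rz": 0, "claw": 255},
    {"x": 0, "y": 0, "z": 0, "rx": 0, "ry": 0, "rz": 0, "claw": 255},
    {"x": -55, "y": 0, "z": 0, "rx": 0, "ry": 0, "rz": 0, "claw": 255},
    {"x": -110, "y": 0, "z": 0, "rx": 0, "ry": 0, "rz": 0, "claw": 255},
    {"x": -156, "y": 0, "z": 20, "rx": 0, "ry": 0, "rz": 0, "claw": 255},
    {"x": -156, "y": 0, "z": 70, "rx": 0, "ry": 0, "rz": 0, "claw": 255},
    {"x": -156, "y": 0, "z": 110, "rx": 0, "ry": 0, "rz": 0, "claw": 255},
    {"x": -156, "y": 0, "z": 110, "rx": 0, "ry": 0, "rz": 0, "claw": 255},
  ],
)

```text
time_s: 9.18
position: [0.5642, -0.2029, 0.1202]
tcp_rot: [[-0.961, 0.275, -0.007], [0.275, 0.961, 0.004], [0.008, 0.002, -1.0]]
force: [0.4, -0.1, 0.7]
opening: 0.008
grasp_force: 0.0
```

>>> apply_moves(
  rows=[
    {"x": 0, "y": 0, "z": 0, "rx": 0, "ry": 0, "rz": 0, "claw": 255},
    {"x": 0, "y": 0, "z": 0, "rx": 0, "ry": 0, "rz": 0, "claw": 255},
  ],
)

```text
time_s: 9.43
position: [0.5678, -0.2051, 0.1258]
tcp_rot: [[-0.961, 0.275, 0.004], [0.275, 0.961, -0.002], [-0.004, -0.001, -1.0]]
force: [0.0, -0.7, 0.1]
opening: 0.001
grasp_force: 0.0
```

```bash
python3 - <<'E'
from h import *
s=read_state();print(s['position'],(s['position'][:2]-c)@M*1000,s['force'])
snap('side','side2');cv2.imwrite('pics/s2.png',crop('side2',7,r=40))
E
```

```text
[ 0.56780045 -0.20505521  0.12577391] [23.29855274 -0.34668358] [ 0.02126578 -0.65499392  0.1119389 ]
```

View pics/s2.png

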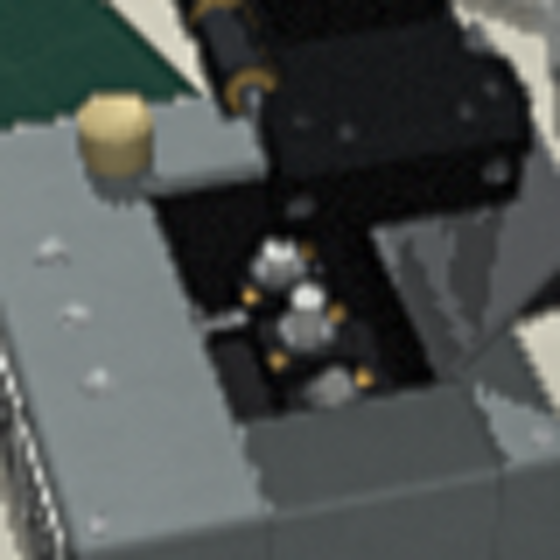

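The hatch is clear of the gripper, and the middle button at (308,300) stands up below the fingers. I go down.

>>> apply_moves(
  rows=[
    {"x": 0, "y": 0, "z": 18, "rx": 0, "ry": 0, "rz": 0, "claw": 255},
    {"x": 0, "y": 0, "z": 30, "rx": 0, "ry": 0, "rz": 0, "claw": 255},
    {"x": 0, "y": 0, "z": 34, "rx": 0, "ry": 0, "rz": 0, "claw": 255},
    {"x": 0, "y": 0, "z": 37, "rx": 0, "ry": 0, "rz": 0, "claw": 255},
    {"x": 0, "y": 0, "z": 39, "rx": 0, "ry": 0, "rz": 0, "claw": 255},
    {"x": 0, "y": 0, "z": 41, "rx": 0, "ry": 0, "rz": 0, "claw": 255},
    {"x": 0, "y": 0, "z": 41, "rx": 0, "ry": 0, "rz": 0, "claw": 255},
  ],
)

```text
time_s: 10.35
position: [0.5668, -0.2044, 0.0826]
tcp_rot: [[-0.961, 0.275, 0.001], [0.275, 0.961, -0.0], [-0.001, -0.0, -1.0]]
force: [-0.5, 0.0, -0.6]
opening: 0.004
grasp_force: 0.3
```

>>> apply_moves(
  rows=[
    {"x": 0, "y": 0, "z": 1, "rx": 0, "ry": 0, "rz": 0, "claw": 255},
    {"x": 0, "y": 0, "z": 2, "rx": 0, "ry": 0, "rz": 0, "claw": 255},
    {"x": 0, "y": 0, "z": 2, "rx": 0, "ry": 0, "rz": 0, "claw": 255},
  ],
)

```text
time_s: 10.72
position: [0.5669, -0.2045, 0.0807]
tcp_rot: [[-0.961, 0.275, 0.001], [0.275, 0.961, -0.0], [-0.001, -0.0, -1.0]]
force: [-0.5, -0.5, 1.6]
opening: 0.005
grasp_force: 0.7
```

>>> apply_moves(
  rows=[
    {"x": 0, "y": 0, "z": 1, "rx": 0, "ry": 0, "rz": 0, "claw": 255},
    {"x": 0, "y": 0, "z": 2, "rx": 0, "ry": 0, "rz": 0, "claw": 255},
    {"x": 0, "y": 0, "z": 2, "rx": 0, "ry": 0, "rz": 0, "claw": 255},
  ],
)

```text
time_s: 11.1
position: [0.5669, -0.2045, 0.0798]
tcp_rot: [[-0.961, 0.275, 0.001], [0.275, 0.961, -0.001], [-0.001, -0.0, -1.0]]
force: [-0.9, 0.6, 8.1]
opening: 0.004
grasp_force: 4.0
```

>>> apply_moves(
  rows=[
    {"x": 0, "y": 0, "z": 0.7, "rx": 0, "ry": 0, "rz": 0, "claw": 255},
    {"x": 0, "y": 0, "z": 0.7, "rx": 0, "ry": 0, "rz": 0, "claw": 255},
  ],
)

```text
time_s: 11.35
position: [0.5669, -0.2045, 0.0797]
tcp_rot: [[-0.961, 0.275, 0.001], [0.275, 0.961, -0.001], [-0.001, -0.0, -1.0]]
force: [-2.3, 0.9, 12.1]
opening: 0.001
grasp_force: 5.8
```

>>> apply_moves(
  rows=[
    {"x": 0, "y": 0, "z": -15, "rx": 0, "ry": 0, "rz": 0, "claw": 255},
    {"x": 0, "y": 0, "z": -60, "rx": 0, "ry": 0, "rz": 0, "claw": 255},
    {"x": 10, "y": 0, "z": -110, "rx": 0, "ry": 0, "rz": 0, "claw": 255},
    {"x": 60, "y": 0, "z": -150, "rx": 0, "ry": 0, "rz": 0, "claw": 255},
    {"x": 110, "y": 0, "z": -160, "rx": 0, "ry": 0, "rz": 0, "claw": 255},
    {"x": 150, "y": 0, "z": -160, "rx": 0, "ry": 0, "rz": 0, "claw": 255},
    {"x": 150, "y": 0, "z": -160, "rx": 0, "ry": 0, "rz": 0, "claw": 255},
    {"x": 150, "y": 0, "z": -160, "rx": 0, "ry": 0, "rz": 0, "claw": 255},
    {"x": 150, "y": 0, "z": -160, "rx": 0, "ry": 0, "rz": 0, "claw": 255},
    {"x": 150, "y": 0, "z": -160, "rx": 0, "ry": 0, "rz": 0, "claw": 255},
  ],
)

```text
time_s: 12.6
position: [0.4231, -0.1634, 0.2376]
tcp_rot: [[-0.962, 0.275, 0.0], [0.275, 0.962, -0.0], [-0.0, -0.0, -1.0]]
force: [0.3, -0.2, 1.4]
opening: 0.003
grasp_force: 0.0
```

```bash
python3 - <<'E'
from h import *
snap('side','side3');cv2.imwrite('pics/s3.png',crop('side3',7,r=40))
E
```

```text
(no output)
```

View pics/s3.png

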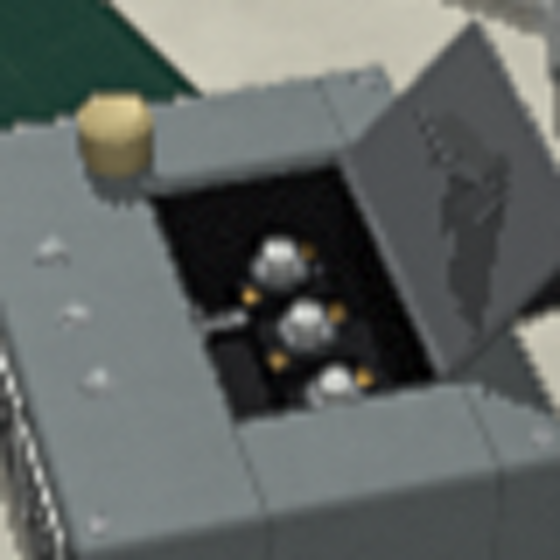

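The middle button at (308,322) is now as low as its neighbours. The hatch stands open and the die has not moved.

```bash
python3 -c "
from rig import *
print(hand_in())"
```

```text
the job is handed in; nothing more can be done
None
```

I opened the hatch with one press and it stayed open. I then pressed the tripped middle breaker home, and it stayed down at the height of its neighbours. No force reading went above about 12 N, and the job is handed in; the system returned no verdict.

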